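# Lock the hook box away behind the child catch

### The arm

A 6-joint arm with a two-finger parallel gripper is mounted at the origin on the work surface. World frame = base frame: x ahead of the robot, y to its left, z up, the work surface at z = 0. Lengths are in m, angles in rad, forces in N, time in s.
With the tool pointing down it reaches from about 0.275 to 0.85 m from the base axis. Payload 5.2 kg.
Tool frame: the origin (TCP) lies on the mounting face of the last link; the fingertips stand 173 mm ahead of it and the grasp point (between the pads) lies 155 mm ahead of it (r.tcp_to_grasp is the distance from the TCP to the grasp point, in m); z points along the fingers, y is the direction in which the jaws open and shut (so a half turn about z gives the same grasp; the last joint's range is limited). The gripper opens to 85 mm and grips with 20 to 120 N. Pads are 22 mm wide; open, the fingers measure 114 mm over their backs; the gripper's body (76 mm by 85 mm) begins 54 mm behind the grasp point. The pads swing forward as they close: fully open they stand 13 mm farther back than shut.
Start: joints at [-1.489, 0.259, 1.535, -0, 1.348, -0.203], TCP at [0.155, -0.528, 0.405] pointing down, gripper open.
Joint ranges: [-3.14, 3.14], [-0.91, 2.08], [0.19, 2.58], [-1.22, 4.36], [0.22, 2.71], [-3.12, 3.12]. Speed limits (rad/s): [2.57, 2.57, 3.14, 3.14, 3.14, 3.14].

### API

Orientations are given as a rotation vector (axis times angle).
In Python, from plant import r, optics gives the robot as it stands. The module is installed in compiled form; this text tells all that it offers. Calls block until the motion is done:
- r.reach(position, orientation): joint-space move of the TCP to a pose.
- r.move_straight(position, ori=None, vel=0.15): straight line of the TCP; ori=None keeps the orientation; vel is the mean speed in m/s.
- r.goto_joints(angles): joint-space move.
- r.gripper_to(opening, f_grip=None): opening from 0.0 (shut) to 1.0 (fully open); f_grip is the grip in N (None keeps the last); returns when the fingers have stopped.
- r.pause(seconds).
- r.inverse_kinematics(position, orientation): joint angles nearest the present ones, or None.
- optics.read_camera(name): name is "side" or "top" or "wrist"; returns a dict with "pixels" (480x640x3 uint8, red, green, blue), "depth" (480x640 float32, m along the optical axis (not along the pixel's ray), 0 where there is no reading), "intrinsics" (3x3 intrinsics, pixels), "dist_coeffs" ([k1, k2, p1, p2, k3] as OpenCV has them; the pictures are not rectified), "T" (4x4, takes a point from camera to world coordinates); the wrist camera has in their place "tool_from_camera" (4x4, takes a point from camera to tool coordinates, whose origin is the TCP and whose axes are the flange's). Camera axes: x right, y up, looking along -z (the intrinsics and any distortion apply to the point x, -y, -z); pixel columns grow to the right and rows downward; lengths in m; the calibration is good to about 2 mm. A picture is of the moment at which its call begins: read the wrist's pose just before it.
A pose or a line that the arm cannot do raises r.MotionError and nothing moves.
- r.close_job(): hands the job in, once; it reports no verdict.
Readings, each from a call of its own:
- r.get_t(): time.
- r.get_qpos(): joint angles.
- r.get_qd(): joint speeds.
- r.get_joint_torque(): joint torques, N m.
- r.get_tcp_pos(): TCP position.
- r.get_ee_rot(): TCP orientation.
- r.get_force(): force on the tool from outside, world axes, zero at the start.
- r.get_moment(): the same for the moment, N m.
- r.get_gripper_width(): opening from 0.0 (shut) to 1.0 (fully open).
Only numpy, scipy, OpenCV 4.12 (cv2) and the standard library are available. Lean on these libraries where they do the work, as an engineer would, in place of code of your own. Each camera call takes 0.05 s, during which the arm holds its last target.

### The job

The orange fly box holds sharp hooks and belongs in the child-proof cupboard, whose pull-out door stands ajar on its safety catch: press the white sprung hook down through the gap behind the door, and draw the door out while the hook is down. Take the orange box from its rack and stand it upright in the door's empty bay, turned with a narrow edge towards the door like the yellow box in there, setting it down gently rather than letting it drop. Then push the door fully shut so that the hook catches again, leaving everything else undisturbed.

Things in the scene. Friction and masses are not known exactly. Their poses are not given: they have to be found in the camera images.
- orange_box_mid (a point): Closed pocket fly box, 62 x 32 x 110 mm (x, y, z), 110 g, standing on end; this point is its centre, 55 mm above its underside; z is up, x lies along its 62 mm width, y through its 32 mm thickness. All orange. It starts in one of the rack's four slots, any of them, with 1.5 mm of play each side; the boxes' 32 mm faces are too close together there for a finger, only the two narrow edges are free.
- orange_box: The orange fly box itself; origin at the centre of its underside.
- rack: Fixed light wood rack, 84 x 168 x 110 mm; origin at the centre of its underside, x along the boxes' width, y along the row. Four slots at y = -58.5, -19.5, 19.5 and 58.5 mm, floor 10 mm above the bench, end cheeks up to 110 mm, dividers up to 50 mm, lips up to 18 mm at x = +-36.5 mm; open at both x sides.
- pullout (a joint): The cupboard's pull-out door, m: 0 shut, grows as it slides straight out towards the robot (along the cupboard's -x), to 0.17. Light runners (about 1.5 N) that stay where left. It starts ajar at about 0.04 and the catch stops it at 0.045. The gap between the back of the door and the cupboard's front edge is as wide as this value. Drawn out 0.11 or more, the bay stands clear of the cupboard.
- latch (a joint): The white sprung hook, rad: 0 up (rest), grows as it is pressed down, stop at 0.40. Above 0.20 its barb is clear of the catch. It takes about 3 N to start and 8 to 14 N to hold down near the door. It returns by itself, and its ramped tip rides under the catch when the door is pushed shut (about 5 N).
- hook_pad (a point): Top centre of the hook's white ribbed press pad (24 x 26 mm along the cupboard's x and y), seen from above in the gap; it moves with the door. 35 mm below the door's top edge, 24 mm behind the door's back, 74 mm to +y of the cupboard's middle. The hook hinges at the door's back: a finger-wide blunt tip in mid-gap must sink 5 to 7 mm below this point; the door can then be drawn out by its back.
- bay (a point): Centre of the floor of the empty bay, on the tray behind the door; moves with the door. x, y, z are the cupboard's axes: x points from the door into the cupboard, z up. The bay is 74 mm along x (between the back of the door, 37 mm to -x, and the rear wall, 48 mm high) and 91 mm along y (side walls 48 mm high). Floor 12 mm above the bench. The yellow box stands 74 mm to +y.
- handle (a point): Middle of the steel bar handle (100 mm along the cupboard's y, 35 mm in front of the door's face), 116 mm above the bench; it can be pushed or pulled. The door is 16 mm thick, 240 mm wide, its top edge 138 mm above the bench.
- cupboard: Fixed dark wood bench-top cupboard, 180 deep (x) x 240 wide (y) x 146 mm high; origin at the centre of its underside; its front edge is at x = -90 mm and faces the robot. A row of thread spools, 40 mm high, stands at the back of its top.
- blue_box_mid (a point): Closed pocket fly box, 62 x 32 x 110 mm (x, y, z), 110 g, standing on end; this point is its centre, 55 mm above its underside; z is up, x lies along its 62 mm width, y through its 32 mm thickness. Blue and grey, stays in the rack.
- green_box_mid (a point): Closed pocket fly box, 62 x 32 x 110 mm (x, y, z), 110 g, standing on end; this point is its centre, 55 mm above its underside; z is up, x lies along its 62 mm width, y through its 32 mm thickness. Green and grey, stays in the rack.
- black_box_mid (a point): Closed pocket fly box, 62 x 32 x 110 mm (x, y, z), 110 g, standing on end; this point is its centre, 55 mm above its underside; z is up, x lies along its 62 mm width, y through its 32 mm thickness. Black and grey, stays in the rack.
- yellow_box_mid (a point): Closed pocket fly box, 62 x 32 x 110 mm (x, y, z), 110 g, standing on end; this point is its centre, 55 mm above its underside; z is up, x lies along its 62 mm width, y through its 32 mm thickness. Yellow and grey, already on the tray inside the cupboard, stays there.
- wax_jar: Small jar, 40 mm wide, 52 mm high, on the tray under the hook; stays there. Origin at its underside.
- vice: Fixed fly-tying vice on a 130 x 100 mm pedestal, about 260 mm high; origin at the centre of its underside.
- cement: Amber cement bottle, 38 mm wide, 70 mm high, stays where it is. Origin at its underside.
- stacker: Brass hair stacker, 34 mm wide, 80 mm high, stays where it is. Origin at its underside.
- bobbin: Bobbin holder with thread spool, 135 mm long, lying on the bench, stays where it is.
Not all that is in view belongs to the job. Leave any pink or red look-alike of the part that bears yellow_box_mid alone. Several things have the shape of the orange_box; the one meant has the colours described above.

How it is judged:
On the way, in this order (a step that is already met when the one before it is completed fails the run):
1. the sprung hook is pressed down clear of the catch with the door still ajar (value of joint latch above 0.17 rad and value of joint pullout below 0.05 m), for 0.05 s.
2. the door is drawn out (value of joint pullout above 0.09 m), for 0.1 s.
3. the orange box stands released in the empty bay with the door out (x of orange_box_mid in the frame of bay between -0.012 and 0.012 m and y of orange_box_mid in the frame of bay between -0.03 and 0.03 m and z of orange_box_mid in the frame of bay between 0.047 and 0.063 m and angle between orange_box_mid's own z axis and vertical below 0.12 rad and angle between the x axis of orange_box_mid and the x axis of bay, either way round below 0.3 rad and contact force between orange_box and the fingers below 0.1 N and value of joint pullout above 0.06 m), for 0.2 s.
At the end, for the whole second after the job is handed in: Door shut (within 6 mm), hook sprung up (under 0.06 rad); orange box released, at rest, upright (7 degrees) on the bay floor, within 12 mm along and 30 mm across of its centre, narrow edge to the door (17 degrees); yellow box upright beside it; the other boxes upright in the rack (x of orange_box_mid in the frame of bay between -0.012 and 0.012 m and y of orange_box_mid in the frame of bay between -0.03 and 0.03 m and z of orange_box_mid in the frame of bay between 0.047 and 0.063 m and angle between orange_box_mid's own z axis and vertical below 0.12 rad and angle between the x axis of orange_box_mid and the x axis of bay, either way round below 0.3 rad and contact force between orange_box and the fingers below 0.1 N and value of joint pullout below 0.006 m and value of joint latch below 0.06 rad and velocity of joint pullout below 0.02 m/s and linear speed of orange_box below 0.03 m/s and horizontal distance between yellow_box_mid and bay below 0.09 m and angle between each of yellow_box_mid, blue_box_mid, green_box_mid, black_box_mid's own z axis and vertical below 0.15 rad); the robot touches nothing.
It fails at once if the orange box is dropped (falls free faster than 0.7 m/s, a drop of 25 mm) or tipped over ((linear speed of orange_box above 0.7 m/s and contact force between orange_box and the fingers below 0.1 N) or angle between orange_box_mid's own z axis and vertical above 1 rad).
It fails at once if another box in the rack is moved by over 30 mm or tipped (distance of any of blue_box_mid, green_box_mid, black_box_mid from where it was at the start of the episode above 0.03 m or angle between any of blue_box_mid, green_box_mid, black_box_mid's own z axis and vertical above 0.4 rad).
It fails at once if the yellow box or the jar on the tray is tipped (angle between yellow_box_mid's own z axis and vertical above 0.4 rad or angle between wax_jar's own z axis and vertical above 0.5 rad).
It fails at once if the cement bottle, hair stacker or bobbin is moved by over 30 mm (distance of any of cement, stacker, bobbin from where it was at the start of the episode above 0.03 m).
It also fails if it takes over 72 s, if anything falls off the work surface, if the arm or the gripper's body presses on something with over 40 N, if the wrist force passes 120 N, or if a joint passes its speed limit or range.

## Working session

There is one attempt and no reset: what is moved stays moved. The work goes in short steps, each a Python script; the robot and the scene stay as the last script left them, time stands still between calls to the robot, and variables do not carry over. Pictures are saved under pics/ and viewed, and the job is handed in when it is done.

```bash
mkdir -p pics
cat > h.py <<'E'
import numpy as np, cv2
from plant import r, optics
def cam(n):
    if n=="wrist":
        p=np.array(r.get_tcp_pos()); R=cv2.Rodrigues(np.array(r.get_ee_rot(),float))[0]
        d=optics.read_camera(n); T=np.eye(4);T[:3,:3]=R;T[:3,3]=p
        d["T"]=T@np.array(d["tool_from_camera"])
    else: d=optics.read_camera(n)
    return d
def rays(d,uv):
    uv=np.array(uv,float).reshape(-1,1,2)
    n=cv2.undistortPoints(uv,np.array(d["intrinsics"],float),np.array(d["dist_coeffs"],float)).reshape(-1,2)
    v=np.c_[n[:,0],-n[:,1],-np.ones(len(n))]
    T=np.array(d["T"]); return T[:3,3], v@T[:3,:3].T
def onplane(d,uv,z):
    o,v=rays(d,uv); return o+v*((z-o[2])/v[:,2])[:,None]
def bydepth(d,uv):
    uv=np.array(uv).reshape(-1,2); o,v=rays(d,uv)
    dd=d["depth"][uv[:,1].astype(int),uv[:,0].astype(int)]
    return o+v*dd[:,None]
def cloud(d):
    vv,uu=np.mgrid[0:480,0:640]; uv=np.c_[uu.ravel(),vv.ravel()]
    return bydepth(d,uv).reshape(480,640,3)
def save(d,n): cv2.imwrite("pics/"+n,cv2.cvtColor(d["pixels"],cv2.COLOR_RGB2BGR))
E
python3 - <<'E'
from h import *
import pickle
for n in ("side","top","wrist"):
    d=cam(n); save(d,n+"0.png"); pickle.dump(d,open(n+"0.pkl","wb"))
    print(n,np.round(d["T"],3).tolist(),np.array(d["intrinsics"]).round(1).tolist(),d["dist_coeffs"],(d["depth"]>0).mean())
print(r.get_t(),r.get_force(),r.get_gripper_width(),r.tcp_to_grasp)
E
```

```text
side [[0.953, 0.158, -0.258, 0.302], [-0.302, 0.504, -0.809, -0.852], [0.002, 0.849, 0.529, 0.637], [0.0, 0.0, 0.0, 1.0]] [[474.2, 0.0, 320.4], [0.0, 474.2, 244.0], [0.0, 0.0, 1.0]] [-0.12330949  0.          0.          0.          0.        ] 0.99580078125
top [[0.022, 0.991, -0.133, 0.424], [-1.0, 0.021, -0.011, -0.029], [-0.008, 0.133, 0.991, 1.334], [0.0, 0.0, 0.0, 1.0]] [[498.2, 0.0, 315.6], [0.0, 498.2, 243.5], [0.0, 0.0, 1.0]] [-0.00579804  0.          0.          0.          0.        ] 0.9961165364583333
wrist [[0.28, 0.911, 0.302, 0.233], [-0.96, 0.267, 0.086, -0.505], [-0.002, -0.314, 0.949, 0.373], [0.0, 0.0, 0.0, 1.0]] [[361.1, 0.0, 319.9], [0.0, 361.1, 238.7], [0.0, 0.0, 1.0]] [-0.04349844  0.          0.          0.          0.        ] 0.9961263020833333
0.15 [-0.42287074  0.16217927 -0.04347373] 0.9970662955247567 0.1547
```

View pics/side0.png

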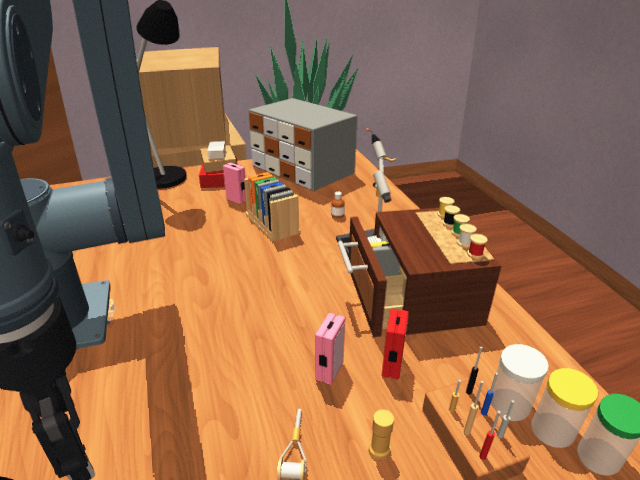

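View pics/top0.png

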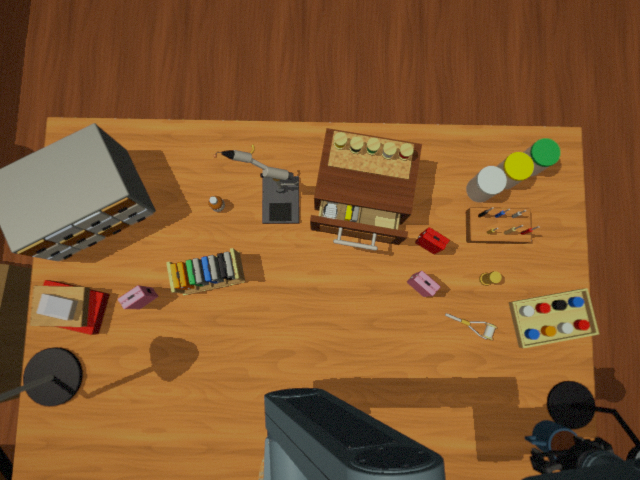

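View pics/wrist0.png

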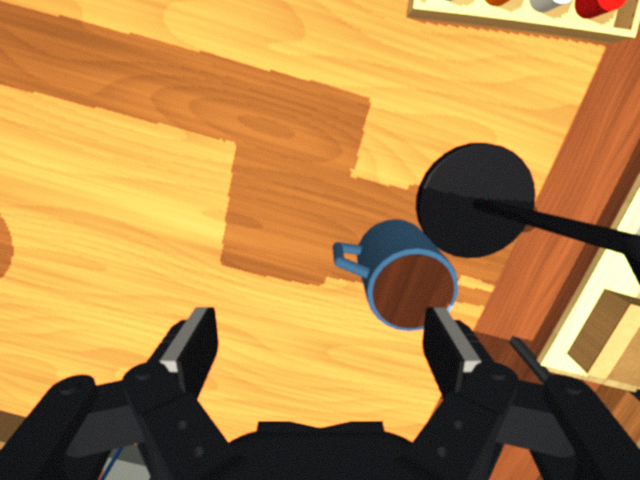

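Side shows the rack around (272,205), the cupboard around (420,260). Top shows the rack at (205,272), the ajar door at (358,228), and a white pad at about (331,211). I'll zoom in on both.

Run:
```python
import cv2,numpy as np
t=cv2.imread("pics/top0.png"); s=cv2.imread("pics/side0.png")
a=cv2.resize(t[235:305,150:260],None,fx=5,fy=5,interpolation=cv2.INTER_CUBIC)
b=cv2.resize(t[120:255,300:425],None,fx=4,fy=4,interpolation=cv2.INTER_CUBIC)
c=cv2.resize(s[160:250,210:330],None,fx=5,fy=5,interpolation=cv2.INTER_CUBIC)
cv2.imwrite("pics/a.png",a);cv2.imwrite("pics/b.png",b);cv2.imwrite("pics/c.png",c)
```

```text
(no output)
```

View pics/a.png

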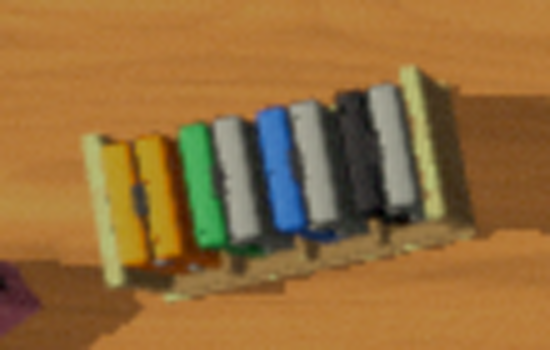

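View pics/b.png

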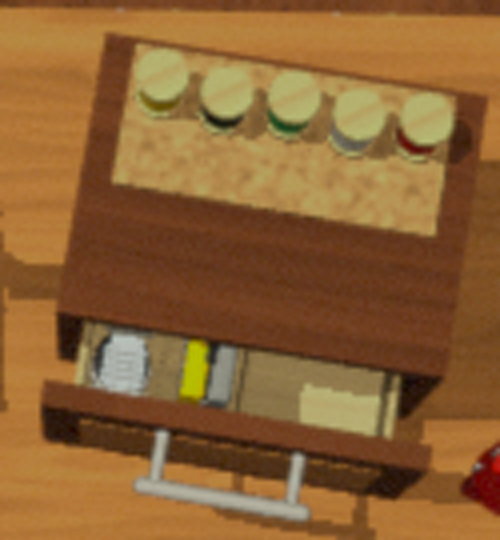

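View pics/c.png

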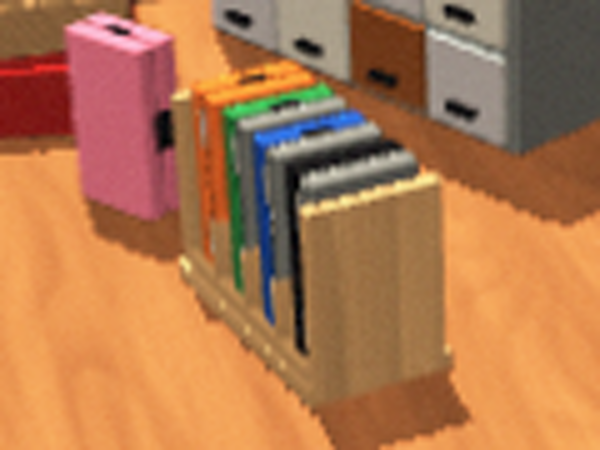

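Candidates for the orange box:
- The all-orange pair of halves at top (172–181,277). It is the leftmost (+y) slot, beside the end cheek.
- Green at (190,272), blue at (207,270) and black at (224,268).
- The pink boxes at (137,298) and (424,284).
- The red box at (432,240).

The close crop shows the leftmost slot holds the only all-orange one, so I choose it. Next I'll get coarse positions.

Run:
```python
from h import *
import pickle
d=pickle.load(open("top0.pkl","rb")); P=cloud(d)
hsv=cv2.cvtColor(d["pixels"],cv2.COLOR_RGB2HSV)
X,Y,Z=P[...,0],P[...,1],P[...,2]
def rect(m,name):
    m=m.astype(np.uint8); n,l,s,c=cv2.connectedComponentsWithStats(m)
    i=1+np.argmax(s[1:,4]); pts=P[l==i][:,:2].astype(np.float32)
    (c0,sz,a)=cv2.minAreaRect(pts*1000); print(name,np.round(c0,1),np.round(sz,1),round(a,1),"z",np.median(P[l==i][:,2]).round(4),s[i])
    return l==i
win=np.zeros((480,640),bool); win[115:260,300:430]=1
rect(win&(Z>.138)&(Z<.152),"cuptop")
win2=np.zeros((480,640),bool); win2[205:245,300:415]=1
rect(win2&(Z>.126)&(Z<.139),"doortop")
rw=np.zeros((480,640),bool); rw[240:300,160:250]=1
rect(rw&(Z>.09),"rackall")
for n,lo,hi,s in (("orange",8,24,170),("green",45,80,120),("blue",100,125,120)):
    rect(rw&(hsv[...,0]>=lo)&(hsv[...,0]<=hi)&(hsv[...,1]>s)&(Z>.108),n)
for nm,(u,v) in dict(cement=(216,203),vice=(281,200),vicetop=(275,173),vicearm=(230,156),pink=(424,283),red=(432,240),stack=(491,278),bob=(470,325),pink2=(137,297),handle=(356,243)).items(): print(nm,P[v,u].round(3))
m=(Z>.16)&(X>.3)&(X<.85)&(Y>-.2)&(Y<.35)
ys,xs=np.nonzero(m); 
q=P[m]; vi=q[(q[:,1]>.05)]; print("vice tall",vi.min(0).round(3),vi.max(0).round(3))
```

```text
cuptop [ 766.9 -140.5] [240.2 183.3] 81.2 z 0.1464 [ 314  128  108   87 5972]
doortop [ 629.6 -119.5] [240.   18.8] 81.0 z 0.1366 [310 215  98  24 526]
rackall [505.7 159.7] [391.3 125.7] 84.3 z 0.1183 [ 166  248   74   45 1782]
orange [480.3 153.9] [377.  65.] 82.5 z 0.1192 [171 262  17  27 313]
green [510.1 290.1] [59.9 15.3] 14.6 z 0.1194 [186 260  10  25 143]
blue [517.9 251.5] [59.2 15.1] 14.5 z 0.1196 [202 257  10  25 144]
cement [0.696 0.248 0.059]
vice [0.716 0.081 0.017]
vicetop [0.745 0.084 0.182]
vicearm [0.766 0.182 0.24 ]
pink [ 0.495 -0.283  0.113]
red [ 0.602 -0.304  0.111]
stack [ 0.513 -0.457  0.081]
bob [ 0.394 -0.427 -0.002]
pink2 [0.446 0.419 0.109]
handle [ 0.589 -0.115  0.124]
vice tall [0.737 0.057 0.16 ] [0.81  0.216 0.262]
```

```bash
cat >> h.py <<'E'
def ori(a):
    """tool z down, tool y (jaw) along angle a (rad) in world xy"""
    y=np.array([np.cos(a),np.sin(a),0]);z=np.array([0,0,-1.]);x=np.cross(y,z)
    return cv2.Rodrigues(np.c_[x,y,z])[0].ravel()
E
python3 - <<'E'
from h import *
print(cv2.Rodrigues(np.array(r.get_ee_rot(),float))[0].round(3).tolist())
print(np.round(optics.read_camera("wrist")["tool_from_camera"],3).tolist())
for nm,p,a in (("hook",[.66,-.04,.30],81.2),("rack",[.48,.3,.35],14.5),("rackend",[.4,.1,.35],81.2)):
  for k in (0,180):
    q=r.inverse_kinematics(p,ori(np.radians(a+k))); print(nm,k,None if q is None else np.round(q,2))
E
```

```text
[[0.96, 0.281, -0.0], [0.281, -0.96, 0.001], [0.0, -0.001, -1.0]]
[[-0.001, 0.949, 0.314, 0.082], [1.0, 0.0, 0.001, 0.0], [0.001, 0.314, -0.949, 0.031], [0.0, 0.0, 0.0, 1.0]]
hook 0 [-0.23  0.53  1.38  0.    1.22 -1.65]
hook 180 [-0.23  0.53  1.38 -0.    1.22  1.5 ]
rack 0 [ 0.36  0.33  1.58 -0.    1.24  0.11]
rack 180 [ 0.36  0.33  1.58 -0.    1.24 -3.03]
rackend 0 [-0.03  0.06  1.92 -0.    1.16 -1.44]
rackend 180 [-0.03  0.06  1.92 -0.    1.16  1.7 ]
```

Run:
```python
from h import *
import pickle
a=np.radians(81.2+180)
r.reach([.66,-.07,.42],ori(a))
r.pause(0.2)
d=cam("wrist"); save(d,"w1.png"); pickle.dump(d,open("w1.pkl","wb")); print(r.get_t(),r.get_tcp_pos(),r.get_force())
r.gripper_to(0.0,40)
print(r.get_t(),r.get_gripper_width(),r.get_force())
```

```text
2.875 [ 0.65988739 -0.0706635   0.42002072] [ 0.97809933  0.43951524 -0.10906206]
3.6417 0.0018487458331231655 [ 0.12823171  0.49847252 -0.37193387]
```

View pics/w1.png

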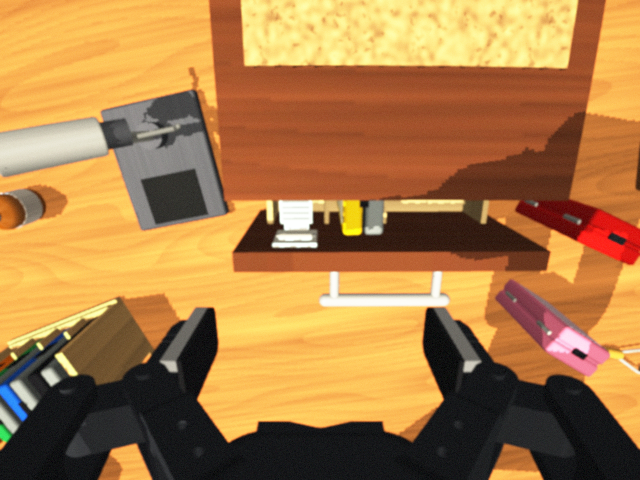

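Run:
```python
from h import *
import pickle
d=pickle.load(open("w1.pkl","rb")); P=cloud(d)
im=cv2.cvtColor(d["pixels"],cv2.COLOR_RGB2BGR)
cv2.imwrite("pics/w1c.png",cv2.resize(im[190:280,225:405],None,fx=4,fy=4,interpolation=cv2.INTER_CUBIC))
X,Y,Z=P[...,0],P[...,1],P[...,2]
# door top
win=np.zeros((480,640),bool); win[225:285,215:570]=1
def rect(m,n):
    nn,l,s,c=cv2.connectedComponentsWithStats(m.astype(np.uint8)); i=1+np.argmax(s[1:,4]); pts=(P[l==i][:,:2]*1000).astype(np.float32)
    c0,sz,a=cv2.minAreaRect(pts); print(n,np.round(c0,1),np.round(sz,1),round(a,2),np.median(P[l==i][:,2]).round(4),s[i])
rect(win&(abs(Z-.138)<.006),"doortop")
w2=np.zeros((480,640),bool); w2[0:230,190:620]=1
rect(w2&(abs(Z-.146)<.006),"cuptop")
for u,v in ((296,205),(296,212),(296,220),(296,226),(296,232),(296,238),(296,244),(296,250),(296,260),(240,260),(545,260),(400,260),(230,196),(570,196),(400,196),(351,228),(384,300)):
    print(u,v,P[v,u].round(4),d["pixels"][v,u])
# ray-plane corners
print("front edge of cupboard", onplane(d,[(223,200),(573,200)],.146).round(4).tolist())
print("door back edge", onplane(d,[(234,251.5),(549,251.5)],.138).round(4).tolist())
```

```text
doortop [ 632.5 -121.2] [240.8  17.4] 81.11 0.1373 [ 232  249  319   23 7053]
cuptop [ 741.7 -137.9] [241.6 124.7] 81.4 0.1457 [  209     0   397   201 74238]
296 205 [ 0.6789 -0.0537  0.104 ] [253 255 253]
296 212 [ 0.6727 -0.0525  0.1019] [240 244 236]
296 220 [ 0.666  -0.0513  0.1018] [253 254 252]
296 226 [ 0.66   -0.05    0.0984] [254 255 255]
296 232 [ 0.6576 -0.0502  0.1077] [141 137 122]
296 238 [ 0.6556 -0.0504  0.1174] [254 255 254]
296 244 [ 0.6532 -0.0505  0.1252] [254 255 254]
296 250 [ 0.6512 -0.0507  0.1332] [55 30 16]
296 260 [ 0.6446 -0.0497  0.1369] [183  91  44]
240 260 [ 0.6511 -0.0082  0.1369] [176  91  55]
545 260 [ 0.6144 -0.2378  0.1355] [103  52  30]
400 260 [ 0.6326 -0.1268  0.1371] [188  97  53]
230 196 [ 0.7012 -0.0144  0.1455] [197 101  53]
570 196 [ 0.6196 -0.3472 -0.0015] [184 106  47]
400 196 [ 0.6831 -0.1295  0.1451] [123  61  35]
351 228 [ 0.658  -0.0943  0.1207] [243 215  11]
384 300 [ 0.5925 -0.1134  0.1216] [252 252 246]
front edge of cupboard [[0.6993, -0.0091, 0.146], [0.6623, -0.2496, 0.146]]
door back edge [[0.6588, -0.0056, 0.138], [0.6221, -0.2391, 0.138]]
```

View pics/w1c.png

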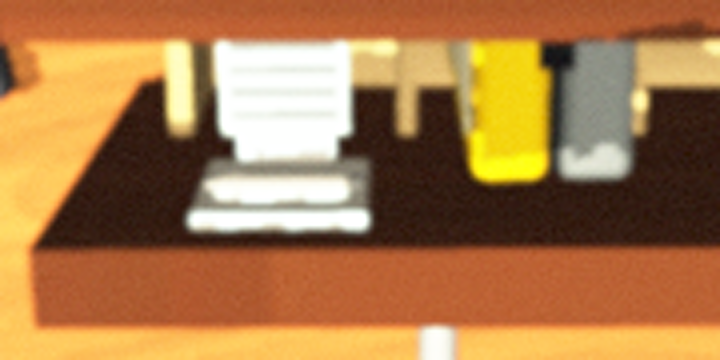

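Picture w1 shows the ribbed white pad at about (296,213) in the gap, the grey/white hinge bracket on the door's back at (296,240), the door top strip at v 252–270, the cupboard front edge at v≈200, and the yellow box at (351,220). Depth and ray readings give the pad at about (0.672,-0.0525,0.102). I'll press now, guarded by force.

Run:
```python
from h import *
a=np.radians(81.15+180); o=ori(a); xy=[.6720,-.0525]
r.reach([*xy,.36],o); r.pause(.15)
f0=np.array(r.get_force()); 
r.move_straight([*xy,.292],vel=.12); r.pause(.1); print("pre",np.round(np.array(r.get_force())-f0,2))
z=.282; zc=None
while z>.262:
    r.move_straight([*xy,z],vel=.05); r.pause(.05); f=np.array(r.get_force())-f0
    print(round(z,4),np.round(f,2),np.round(r.get_tcp_pos(),4))
    if abs(f[2])>2.0 or np.linalg.norm(f[:2])>4: zc=z;break
    z-=.002
print(zc,r.get_t())
```

```text
pre [-1.15 -0.23 -0.84]
0.282 [ 1.08 -0.3  -1.01] [ 0.6719 -0.0525  0.2817]
0.28 [-0.17 -0.26 -0.92] [ 0.672  -0.0525  0.28  ]
0.278 [-1.45 -0.7  -1.24] [ 0.672  -0.0525  0.2779]
0.276 [-0.76  0.09  1.81] [ 0.6721 -0.0525  0.2762]
0.274 [-0.85  0.23  1.  ] [ 0.6721 -0.0525  0.2741]
0.272 [-0.7   0.71  4.17] [ 0.6724 -0.0526  0.2727]
0.27199999999999996 6.8667
```

Run:
```python
from h import *
xy=[.6720,-.0525]
for z in (.2705,.2695,.2685):
    r.move_straight([*xy,z],vel=.05); r.pause(.08); f=np.mean([np.array(r.get_force()) for _ in range(3)],0)
    print(z,np.round(f,2),np.round(r.get_tcp_pos(),4))
d=cam("wrist"); save(d,"w2.png"); print(r.get_t())
```

```text
0.2705 [0.09 1.42 8.59] [ 0.6727 -0.0526  0.2719]
0.2695 [0.42 0.2  9.87] [ 0.6728 -0.0526  0.2714]
0.2685 [-0.22  0.19 12.1 ] [ 0.6729 -0.0526  0.2709]
7.9167
```

View pics/w2.png

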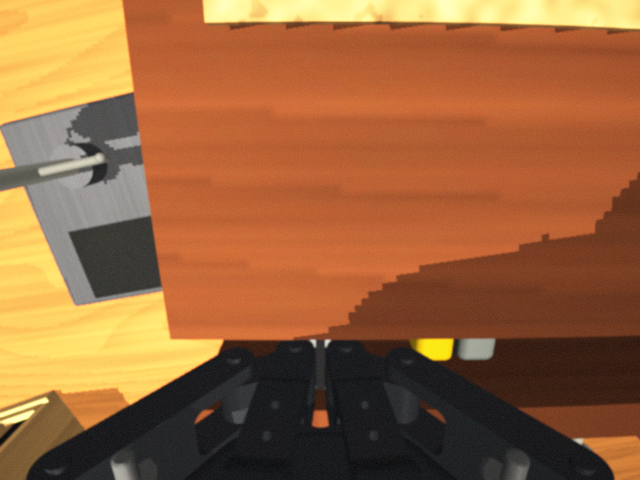

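The tip is pressing on the pad (fingers at about (320,370) in the gap, yellow box at (435,348) untouched). I'll press a little further to about 6 mm of sink, then draw the door out.

Run:
```python
from h import *
xy=np.array([.6720,-.0525]); ex=np.array([np.cos(np.radians(-8.85)),np.sin(np.radians(-8.85))])
for z in (.267,.2655):
    r.move_straight([*xy,z],vel=.05); r.pause(.08); print(z,np.round(r.get_force(),2),np.round(r.get_tcp_pos(),4))
r.pause(.1)
s=0
while s<.028:
    s+=.003
    r.move_straight([*(xy-s*ex),z],vel=.04); f=np.array(r.get_force()); p=np.array(r.get_tcp_pos())
    print(round(s,3),"f_x %.1f fz %.1f"%(f[:2]@ex,f[2]),"lag mm %.1f"%(((p[:2]-(xy-s*ex))@ex)*1000),"z",p[2].round(4))
    if f[:2]@ex>14 or f[2]>28: print("stop");break
print(r.get_t())
```

```text
0.267 [-0.63  0.34 16.42] [ 0.6733 -0.0526  0.2704]
0.2655 [-0.56  0.43 20.03] [ 0.6737 -0.0527  0.2703]
0.003 f_x -0.6 fz 20.5 lag mm 1.7 z 0.2703
0.006 f_x -1.0 fz 20.7 lag mm 1.8 z 0.2703
0.009 f_x -0.6 fz 20.5 lag mm 1.8 z 0.2703
0.012 f_x 0.0 fz 20.4 lag mm 1.8 z 0.2703
0.015 f_x -0.6 fz 20.5 lag mm 1.8 z 0.2703
0.018 f_x -0.4 fz 21.1 lag mm 1.8 z 0.2703
0.021 f_x 0.1 fz 19.8 lag mm 1.8 z 0.2703
0.024 f_x -0.2 fz 21.0 lag mm 1.8 z 0.2703
0.027 f_x -1.0 fz 20.6 lag mm 1.8 z 0.2703
0.03 f_x -0.8 fz 21.1 lag mm 1.8 z 0.2703
11.1833
```

Run:
```python
from h import *
d=cam("side"); save(d,"s3.png"); t=cam("top"); save(t,"t3.png")
im=cv2.imread("pics/s3.png")[150:340,300:520]; cv2.imwrite("pics/s3c.png",cv2.resize(im,None,fx=3,fy=3))
im=cv2.imread("pics/t3.png")[120:270,290:440]; cv2.imwrite("pics/t3c.png",cv2.resize(im,None,fx=3,fy=3))
```

```text
(no output)
```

View pics/s3c.png

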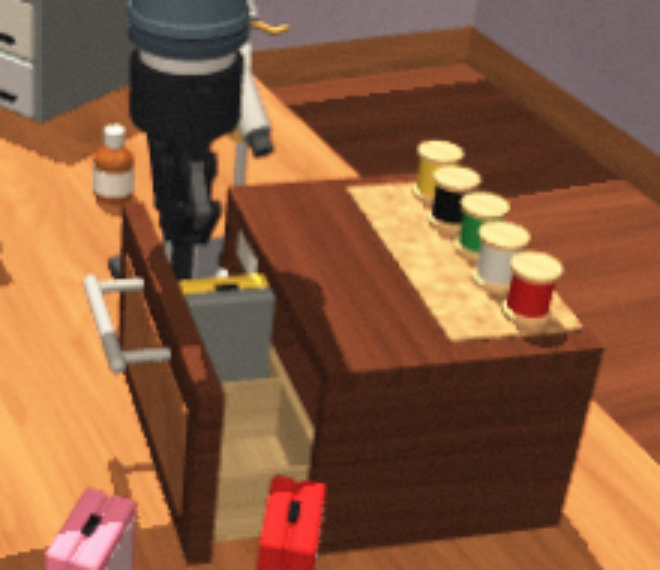

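View pics/t3c.png

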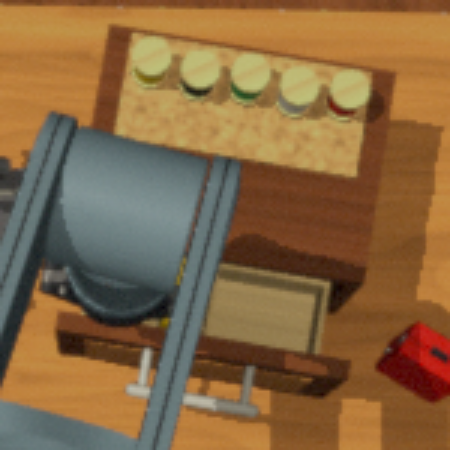

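The door is following the finger: side view shows the tray opening, and the yellow box is still upright. I'll continue out to about 0.145.

Run:
```python
from h import *
import pickle
xy=np.array([.6720,-.0525]); ex=np.array([np.cos(np.radians(-8.85)),np.sin(np.radians(-8.85))])
for s in (.05,.08,.107):
    r.move_straight([*(xy-s*ex),.2655],vel=.06); f=np.array(r.get_force()); print(s,np.round(f,1))
r.pause(.1); p=r.get_tcp_pos()
# release press: nudge forward a little then up
r.move_straight([p[0],p[1],.285],vel=.05)
r.move_straight([p[0],p[1],.42],vel=.2)
q=np.array([.48,.25]); 
r.gripper_to(1.0,40)
d=cam("side"); save(d,"s4.png"); d=cam("wrist"); save(d,"w4.png"); pickle.dump(d,open("w4.pkl","wb"))
print(r.get_t(),r.get_force(),r.get_tcp_pos())
```

```text
0.05 [-1.   0.7 22.8]
0.08 [-0.2 -0.2 23.4]
0.107 [-1.6 -0.1 24.5]
15.3667 [0.16280307 0.19240987 0.18596107] [ 0.56828143 -0.03647733  0.4200812 ]
```

View pics/w4.png

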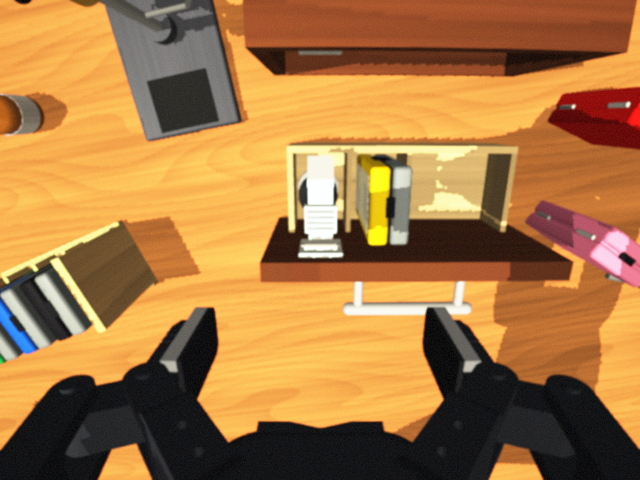

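View pics/s4.png

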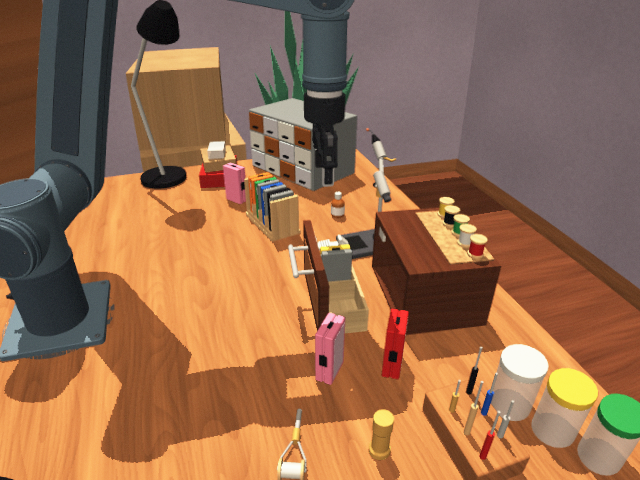

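In w4 the door is out: the bay is empty at about (445,190), with yellow at (375,200), the jar under the hook at (320,195) and the door top strip at v≈271. Next I'll measure the bay and take a wrist view over the rack.

Run:
```python
from h import *
import pickle
d=pickle.load(open("w4.pkl","rb")); P=cloud(d); X,Y,Z=P[...,0],P[...,1],P[...,2]
win=np.zeros((480,640),bool); win[240:300,240:590]=1
m=win&(abs(Z-.138)<.006); nn,l,s,c=cv2.connectedComponentsWithStats(m.astype(np.uint8)); i=1+np.argmax(s[1:,4])
c0,sz,a=cv2.minAreaRect((P[l==i][:,:2]*1000).astype(np.float32)); print("door",np.round(c0,1),np.round(sz,1),a, np.median(Z[l==i]))
C=np.array(c0)/1000
th=np.radians(-8.85); R=np.array([[np.cos(th),np.sin(th)],[-np.sin(th),np.cos(th)]])
L=(P[...,:2]-C)@R.T  # cupboard frame rel. door centre
L=np.dstack([L,Z])
for n,(u,v) in dict(rearwallR=(450,148),rearwallL=(380,147),sideR=(505,190),sideR2=(510,170),rightcorner=(515,150),yel=(376,240),grey=(399,238),yel2=(365,165),grey2=(390,165),floor=(445,190),floor2=(445,170),pad=(320,222),div=(349,190),jar=(305,195)).items(): print(n,(L[v,u]*1000).round(1))
a=np.radians(14.5); r.reach([.5,.31,.42],ori(a)); r.pause(.2)
d=cam("wrist"); save(d,"w5.png"); pickle.dump(d,open("w5.pkl","wb")); print(r.get_t(),r.get_tcp_pos())
```

```text
door [ 529.7 -105.7] [240.7  17.5] 80.99911499023438 0.1372638101186897
rearwallR [ 85.7 -41.2  59.7]
rearwallL [86.1 21.4 58.5]
sideR [ 47.5 -98.6  56.8]
sideR2 [ 66.4 -99.5  58.6]
rightcorner [  84.4 -101.2   58.7]
yel [ 19.6  31.1 121.1]
grey [ 21.2  13.  120.7]
yel2 [73.9 38.  89.5]
grey2 [ 75.8  20.5 105.4]
floor [ 38.5 -57.9  10.4]
floor2 [ 59.7 -55.4  11.3]
pad [ 29.2  74.9 103. ]
div [47.4 48.1 58.6]
jar [43.7 88.6 63.8]
16.9417 [0.50053211 0.30915086 0.41999543]
```

View pics/w5.png

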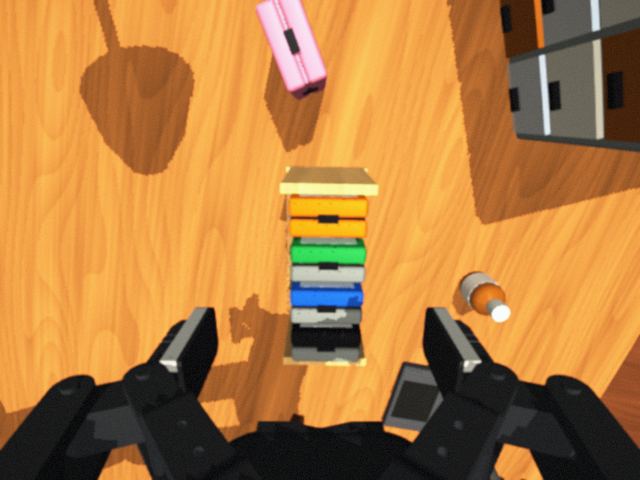

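w5 shows orange at (328,207) and (328,228), next to the rack's end cheek at (328,188), with green below at (328,251). I'll measure its top face.

Run:
```python
from h import *
import pickle
d=pickle.load(open("w5.pkl","rb")); P=cloud(d)
hsv=cv2.cvtColor(d["pixels"],cv2.COLOR_RGB2HSV); H,S,V=[hsv[...,i] for i in range(3)]
rw=np.zeros((480,640),bool); rw[150:380,270:390]=1
for n,mm in (("orange",(H>=10)&(H<=23)&(S>190)&(V>140)&(P[...,2]>.112)),("green",(H>45)&(H<80)&(S>120)&(P[...,2]>.112)),("blue",(H>100)&(H<125)&(S>120)&(P[...,2]>.112)),("alltop",(abs(P[...,2]-.12)<.006))):
    m=cv2.morphologyEx((rw&mm).astype(np.uint8),cv2.MORPH_CLOSE,np.ones((7,7)) if n=="orange" else np.ones((3,3)))
    nn,l,s,c=cv2.connectedComponentsWithStats(m); i=1+np.argmax(s[1:,4])
    vs,us=np.nonzero(l==i); q=onplane(d,np.c_[us,vs],.12)[:,:2]*1000
    c0,sz,a=cv2.minAreaRect(q.astype(np.float32)); print(n,s[i],np.round(c0,1),np.round(sz,1),round(a,2),np.median(P[l==i][:,2]))
```

```text
orange [ 289  196   79   42 2922] [505.2 320.1] [59.9 31.8] 13.47 0.11878214349686969
green [ 291  243   75   22 1438] [513.2 290.9] [59. 17.] 13.08 0.11869884645745513
blue [ 291  287   72   21 1367] [521.7 253.4] [58.9 18. ] 12.89 0.11860712243672628
alltop [ 288  197   80   41 3109] [504.9 320.1] [60.7 31.8] 13.32 0.11881777702156571
```

Run:
```python
from h import *
import pickle
a=np.radians(13.0); o=ori(a); xy=[.504,.320]
r.reach([*xy,.34],o); r.pause(.1); f0=np.array(r.get_force())
for z in (.30,.275,.252):
    r.move_straight([*xy,z],vel=.12); f=np.array(r.get_force())-f0; print(z,np.round(f,1))
    if np.linalg.norm(f)>8: print("STOP"); break
else:
    r.gripper_to(0.0,35); r.pause(.2); print("w",r.get_gripper_width(),np.round(np.array(r.get_force())-f0,2))
d=cam("wrist"); save(d,"w6.png"); print(r.get_t())
```

```text
0.3 [-1.   0.4  0.6]
0.275 [-1.3 -0.2  0.5]
0.252 [-0.5 -0.6 -0.1]
w 0.7227173711163577 [-2.6  -0.4   5.98]
19.225
```

View pics/w6.png

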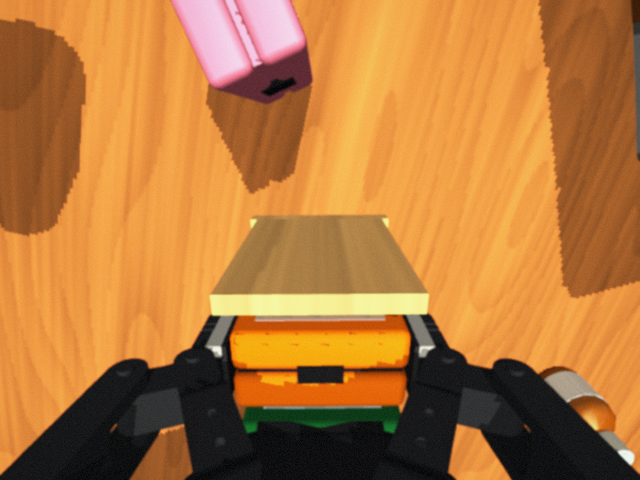

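Gripped: w6 shows both pads on the orange box's narrow edges (231–408, 345) at 61 mm. I'll lift it and stand it on the bench for the regrasp.

Run:
```python
from h import *
xy=[.504,.320]; print(r.get_tcp_pos())
r.move_straight([*xy,.30],vel=.08); print(r.get_gripper_width(), np.round(r.get_force(),2))
r.move_straight([*xy,.41],vel=.15)
a=np.radians(-8.85); p=[.42,.13]
r.move_straight([*p,.36],ori(a),vel=.2)
r.pause(.2); f0=np.array(r.get_force()); print(np.round(f0,2),r.get_gripper_width())
d=cam("side"); save(d,"s7.png")
r.move_straight([*p,.256],vel=.12); 
z=.250
while z>.232:
    r.move_straight([*p,z],vel=.04); r.pause(.05); f=np.array(r.get_force())-f0; print(round(z,4),np.round(f,2))
    if f[2]>3: break
    z-=.002
print(r.get_tcp_pos(),r.get_t())
```

```text
[0.50427395 0.32019475 0.25312979]
0.7201249045501784 [-0.68  0.04 -2.46]
[-0.73  0.01 -1.72] 0.7203620072386484
0.25 [0.77 0.58 1.04]
0.248 [ 1.13 -0.02  0.1 ]
0.246 [ 0.48 -0.28 -0.07]
0.244 [ 0.71 -0.36 -0.73]
0.242 [-3.08  1.07 11.99]
[0.42000195 0.1300926  0.24297646] 24.8917
```

View pics/s7.png

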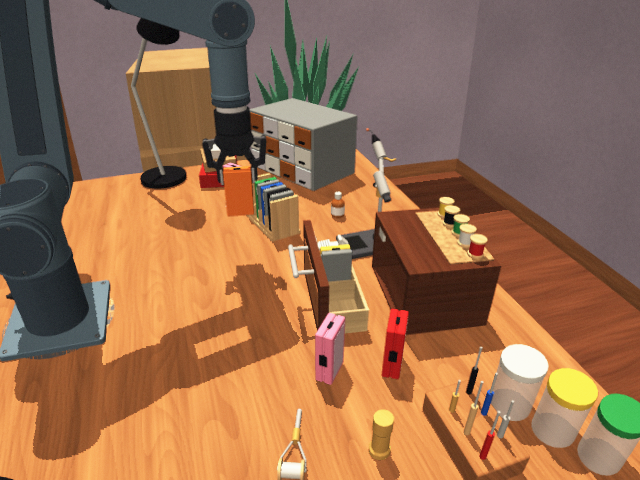

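Run:
```python
from h import *
import pickle
p=[.42,.13]
r.move_straight([*p,.2432],vel=.05); r.pause(.1)
r.gripper_to(1.0); r.pause(.1)
r.move_straight([*p,.34],vel=.12)
a=np.radians(81.15); r.reach([.42,.13,.40],ori(a)); r.pause(.2)
d=cam("wrist"); save(d,"w8.png"); pickle.dump(d,open("w8.pkl","wb"))
P=cloud(d); m=(abs(P[...,2]-.11)<.006)&(abs(P[...,0]-.42)<.06)&(abs(P[...,1]-.13)<.06)
hsv=cv2.cvtColor(d["pixels"],cv2.COLOR_RGB2HSV); 
nn,l,s,c=cv2.connectedComponentsWithStats(m.astype(np.uint8)); i=1+np.argmax(s[1:,4]); print(s[i],np.median(P[l==i],axis=0))
vs,us=np.nonzero(l==i); q=onplane(d,np.c_[us,vs],.11)[:,:2]*1000
print(cv2.minAreaRect(q.astype(np.float32)),r.get_t(),r.get_tcp_pos())
```

```text
[ 296  190   43   79 3191] [0.41788852 0.12840135 0.10881133]
((418.8699035644531, 128.30758666992188), (30.981998443603516, 60.962669372558594), 81.02790069580078) 28.3167 [0.41998995 0.13000304 0.39986663]
```

View pics/w8.png

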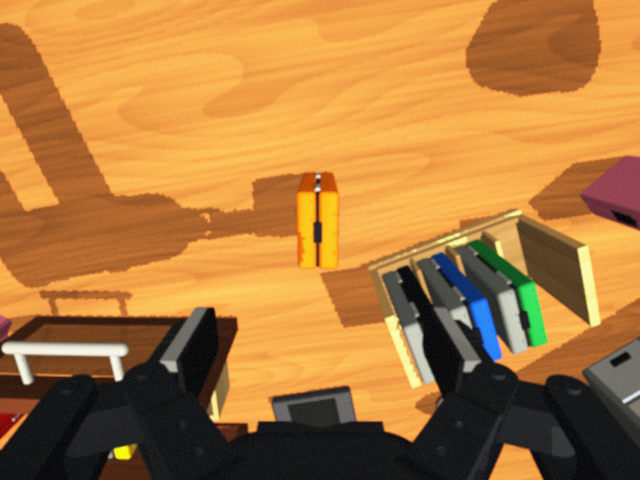

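w8 shows the orange box standing free at (318,230). I'll regrasp it on its 32 mm faces and get a second bay measurement from the top camera.

Run:
```python
from h import *
import pickle
a=np.radians(81.15); p=[.42,.1295]
r.reach([*p,.34],ori(a)); f0=np.array(r.get_force())
r.move_straight([*p,.30],vel=.12); r.move_straight([*p,.246],vel=.1); print(np.round(np.array(r.get_force())-f0,1))
r.gripper_to(0.0,35); r.pause(.15); print("w",r.get_gripper_width()*85,np.round(np.array(r.get_force())-f0,2),r.get_tcp_pos())
d=cam("top"); save(d,"t9.png"); pickle.dump(d,open("t9.pkl","wb")); print(r.get_t())
P=cloud(d); X,Y,Z=P[...,0],P[...,1],P[...,2]
m=(abs(Z-.137)<.007)&(X>.45)&(X<.6)&(Y>-.26)&(Y<.04)
nn,l,s,c=cv2.connectedComponentsWithStats(m.astype(np.uint8)); i=1+np.argmax(s[1:,4]); print(s[i])
vs,us=np.nonzero(l==i); q=onplane(d,np.c_[us,vs],.138)[:,:2]*1000
print(cv2.minAreaRect(q.astype(np.float32)))
im=cv2.imread("pics/t9.png"); cv2.imwrite("pics/t9c.png",cv2.resize(im[180:300,290:430],None,fx=4,fy=4,interpolation=cv2.INTER_CUBIC))
```

```text
[-0.2 -1.5  1.2]
w 31.54023856545799 [-1.3  -2.19  7.08] [0.4201528  0.12945253 0.24636256]
30.575
[303 257  99  23 679]
((526.464111328125, -103.80352783203125), (239.2800750732422, 17.908533096313477), 81.43050384521484)
```

View pics/t9c.png

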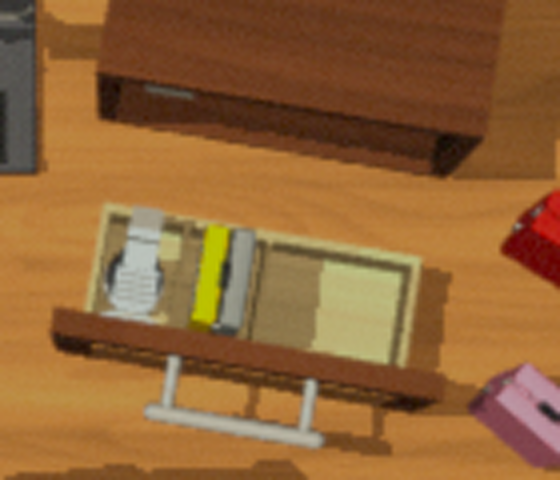

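Run:
```python
from h import *
import pickle
a=np.radians(81.2)
r.move_straight([.42,.1295,.415],vel=.15)
p=[.5641,-.1640]
r.move_straight([*p,.415],ori(a),vel=.2); r.pause(.25)
print(np.round(r.get_force(),2),r.get_gripper_width(),r.get_tcp_pos())
for n in ("wrist","side","top"):
    d=cam(n); save(d,n[0]+"10.png"); pickle.dump(d,open(n[0]+"10.pkl","wb"))
im=cv2.imread("pics/s10.png"); cv2.imwrite("pics/s10c.png",cv2.resize(im[80:350,240:460],None,fx=2.2,fy=2.2,interpolation=cv2.INTER_CUBIC))
print(r.get_t())
```

```text
[-0.59 -0.17 -2.27] 0.3738540245369935 [ 0.56401344 -0.1634764   0.41524829]
34.0333
```

View pics/w10.png

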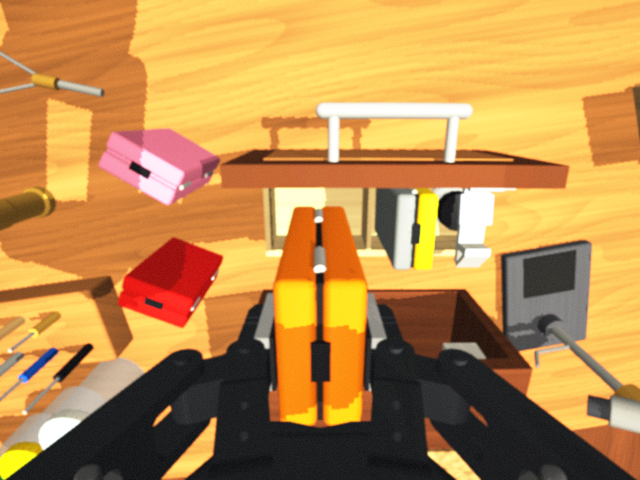

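View pics/s10c.png

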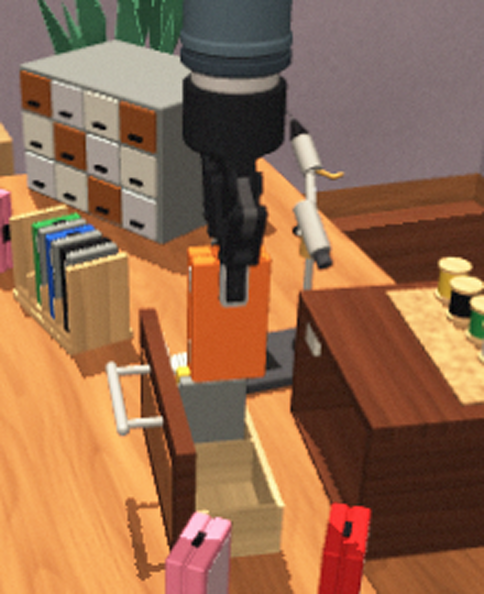

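Run:
```python
from h import *
import pickle
d=pickle.load(open("w10.pkl","rb")); P=cloud(d)
ex=np.array([np.cos(np.radians(-8.8)),np.sin(np.radians(-8.8))]); ey=np.array([-ex[1],ex[0]])
T=np.array([.56401,-.16348])
g=cv2.cvtColor(d["pixels"],cv2.COLOR_RGB2GRAY)
m=(abs(P[...,2]-.137)<.005)
m[:100]=0;m[200:]=0
for u in (240,300,400,440,540):
    vs=np.nonzero(m[:,u])[0]; print(u,vs.min(),vs.max(), [((q[:2]-T)@ex*1000).round(1) for q in onplane(d,[(u,vs.min()),(u,vs.max()+1)],.138)])
for uv in ((300,208),(342,207)): 
    q=onplane(d,[uv],.169)[0]; print("box bottom edge",((q[:2]-T)@ex*1000).round(1),((q[:2]-T)@ey*1000).round(1))
for uv in ((300,206),(300,210),(300,214),(300,220),(300,240),(300,270),(300,290),(300,400)): print(uv,((P[uv[1],uv[0]][:2]-T)@ex*1000).round(1),((P[uv[1],uv[0]][:2]-T)@ey*1000).round(1),P[uv[1],uv[0]][2].round(4))
for uv in ((268,220),(365,220),(300,253),(567,175),(223,175)):
    q=P[uv[1],uv[0]]; print(uv,((q[:2]-T)@ex*1000).round(1),((q[:2]-T)@ey*1000).round(1),q[2].round(4))
t=pickle.load(open("t10.pkl","rb")); 
cv2.imwrite("pics/t10c.png",cv2.resize(cv2.cvtColor(t["pixels"],cv2.COLOR_RGB2BGR)[180:300,290:430],None,fx=4,fy=4))
```

```text
240 164 187 [np.float64(-51.2), np.float64(-34.9)]
300 163 187 [np.float64(-51.8), np.float64(-34.9)]
400 164 187 [np.float64(-51.2), np.float64(-34.9)]
440 164 188 [np.float64(-51.4), np.float64(-34.3)]
540 165 188 [np.float64(-51.3), np.float64(-34.7)]
box bottom edge -28.2 -11.7
box bottom edge -28.8 13.9
(300, 206) -30.4 -11.5 0.1731
(300, 210) -30.3 -11.0 0.1826
(300, 214) -30.3 -10.5 0.192
(300, 220) -30.4 -9.8 0.2047
(300, 240) -30.2 -8.2 0.2365
(300, 270) -29.9 -6.5 0.2684
(300, 290) -27.1 -6.1 0.278
(300, 400) 17.1 -6.9 0.2786
(268, 220) 9.3 -47.8 0.0598
(365, 220) 13.2 44.2 0.0457
(300, 253) -30.1 -7.4 0.252
(567, 175) -44.5 172.4 0.1368
(223, 175) -43.8 -65.7 0.1375
```

The box is vertical, and there is 4.6 mm between it and the door's back where 6 mm would be centred. I'll shift 1.2 mm inward and lower with force checks.

Run:
```python
from h import *
p=[.5653,-.1642]
r.move_straight([*p,.40],vel=.1); r.pause(.15); f0=np.array(r.get_force())
ok=True
for z in (.37,.34,.31,.29,.275,.266):
    r.move_straight([*p,z],vel=.12); f=np.array(r.get_force())-f0; print(z,np.round(f,1))
    if np.linalg.norm(f)>6: ok=False;print("STOP");break
if ok:
    z=.262
    while z>.250:
        r.move_straight([*p,z],vel=.03); r.pause(.06); f=np.array(r.get_force())-f0; print(round(z,4),np.round(f,2))
        if f[2]>2.5: break
        z-=.0015
print(r.get_tcp_pos(),r.get_t())
d=cam("side"); save(d,"s11.png")
im=cv2.imread("pics/s11.png"); cv2.imwrite("pics/s11c.png",cv2.resize(im[80:350,240:460],None,fx=2.2,fy=2.2,interpolation=cv2.INTER_CUBIC))
d=cam("wrist"); save(d,"w11.png")
```

```text
0.37 [ 0.4 -0.5  0.4]
0.34 [ 0.6 -0.4  0.6]
0.31 [-0.8 -1.   0.2]
0.29 [ 0.  -0.9  0.3]
0.275 [-0.3 -0.2 -0.1]
0.266 [-0.4 -0.1  0.6]
0.262 [ 1.28 -0.12 -0.74]
0.2605 [ 0.26 -1.32  0.76]
0.259 [ 0.94 -0.61 -0.45]
0.2575 [ 0.33 -0.57  6.1 ]
[ 0.56567884 -0.16443115  0.25831305] 37.7917
```

View pics/s11c.png

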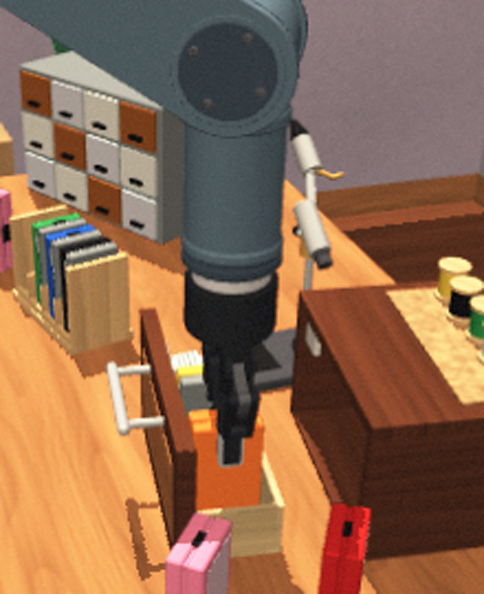

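View pics/w11.png

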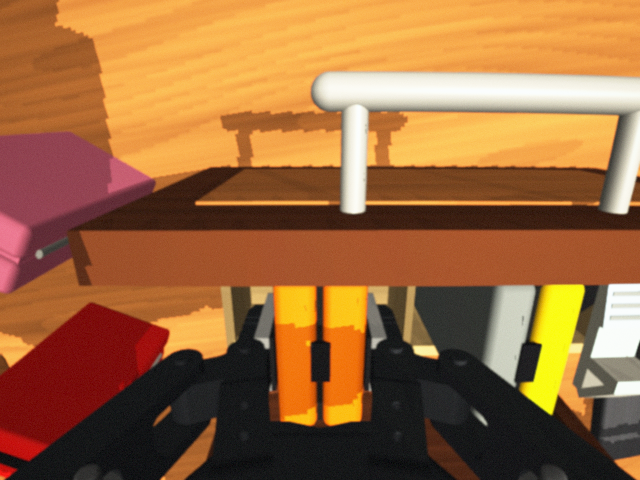

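The box sits on the bay floor (contact at 0.258, as expected). I'll open only part way, because yellow stands beside it, then retreat upward.

Run:
```python
from h import *
import pickle
p=[.5653,-.1642]
r.move_straight([*p,.2583],vel=.03); r.pause(.1)
r.gripper_to(0.58); r.pause(.35); print(r.get_gripper_width(),np.round(r.get_force(),2))
r.move_straight([*p,.36],vel=.1)
r.move_straight([*p,.42],vel=.15); r.pause(.15)
d=cam("wrist"); save(d,"w12.png"); pickle.dump(d,open("w12.pkl","wb")); d=cam("side"); save(d,"s12.png")
P=cloud(pickle.load(open("w12.pkl","rb")))
ex=np.array([np.cos(np.radians(-8.8)),np.sin(np.radians(-8.8))]); ey=np.array([-ex[1],ex[0]])
L=np.dstack([(P[...,:2]-np.array(p))@np.c_[ex,ey]*1000,P[...,2]*1000])
m=(abs(L[...,2]-121)<5)&(abs(L[...,0])<45)&(abs(L[...,1])<35)
nn,l,s,c=cv2.connectedComponentsWithStats(m.astype(np.uint8)); i=1+np.argmax(s[1:,4])
print(s[i],cv2.minAreaRect(L[l==i][:,:2].astype(np.float32)),np.median(L[l==i][:,2]))
m=(abs(L[...,2]-137)<5)&(L[...,0]<-25)&(L[...,0]>-65); q=L[m]; print("door x",np.percentile(q[:,0],[1,50,99]))
print(r.get_t())
```

```text
0.5818014730143828 [-0.46 -0.37 -0.35]
[ 298  189   42   77 3044] ((-0.4165306091308594, -0.5245046615600586), (60.89809799194336, 31.52094078063965), 0.06444533169269562) 120.83642323084484
door x [-52.13838644 -44.43166164 -36.11969831]
40.875
```

View pics/w12.png

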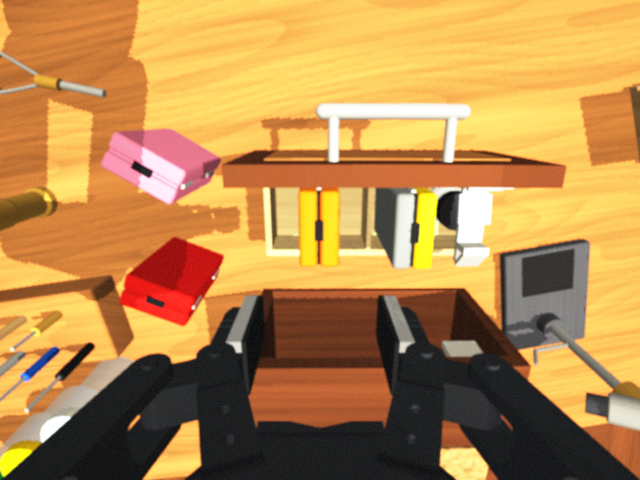

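Orange stands in the bay, about 1 mm off centre and 0.1° off in yaw, at the right height; yellow and the jar are fine. Now I'll close the jaws and push the handle.

Run:
```python
from h import *
a=np.radians(81.2); o=ori(a)
ex=np.array([np.cos(np.radians(-8.8)),np.sin(np.radians(-8.8))])
h=np.array([.4853,-.0981]); s0=h-.043*ex
r.move_straight([*s0,.42],o,vel=.25); r.gripper_to(0.0)
r.move_straight([*s0,.264],vel=.2); r.pause(.15); f0=np.array(r.get_force())
s=0; 
while s<.185:
    step=.02 if s<.08 else (.012 if s<.14 else .004)
    s+=step
    r.move_straight([*(s0+s*ex),.264],vel=.05); f=np.array(r.get_force())-f0; fx=f[:2]@ex; p=np.array(r.get_tcp_pos())
    print(round(s,3),"fx %.1f fz %.1f pos %.1f"%(fx,f[2],((p[:2]-s0)@ex)*1000))
    if fx<-14: print("force stop");break
print(r.get_t())
d=cam("side"); save(d,"s13.png"); d=cam("top"); save(d,"t13.png")
im=cv2.imread("pics/s13.png"); cv2.imwrite("pics/s13c.png",cv2.resize(im[120:350,260:520],None,fx=2.2,fy=2.2,interpolation=cv2.INTER_CUBIC))
```

```text
0.02 fx -0.8 fz -1.1 pos 20.1
0.04 fx -0.4 fz -0.1 pos 40.3
0.06 fx -0.0 fz -1.4 pos 60.4
0.08 fx -0.8 fz -0.7 pos 80.4
0.092 fx -0.5 fz -0.7 pos 92.5
0.104 fx -0.8 fz -1.1 pos 104.5
0.116 fx -1.9 fz -1.3 pos 116.0
0.128 fx -0.6 fz -0.8 pos 128.6
0.14 fx -0.7 fz -0.8 pos 140.5
0.144 fx -1.0 fz -1.1 pos 144.3
0.148 fx -0.5 fz -0.7 pos 148.3
0.152 fx 0.1 fz -0.5 pos 152.3
0.156 fx -0.4 fz -1.1 pos 156.4
0.16 fx -0.4 fz -0.0 pos 160.4
0.164 fx 0.4 fz -0.3 pos 164.4
0.168 fx -0.3 fz -1.0 pos 168.4
0.172 fx -1.8 fz -0.9 pos 172.1
0.176 fx -12.8 fz 6.7 pos 173.6
0.18 fx -27.2 fz 15.1 pos 175.1
force stop
49.8583
```

View pics/s13c.png

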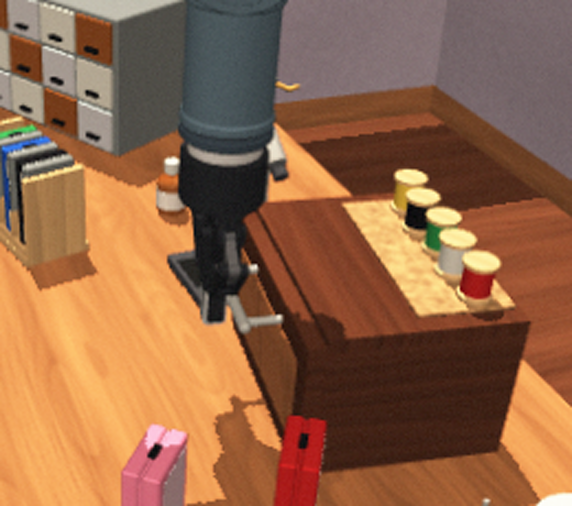

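Run:
```python
from h import *
ex=np.array([np.cos(np.radians(-8.8)),np.sin(np.radians(-8.8))])
p=np.array(r.get_tcp_pos()); q=p[:2]-.05*ex
r.move_straight([*q,.264],vel=.08); r.move_straight([*q,.44],vel=.25); r.reach([.40,.02,.45],r.get_ee_rot()); r.pause(.2)
t=cam("top"); save(t,"t14.png"); s=cam("side"); save(s,"s14.png")
P=cloud(t); X,Y,Z=P[...,0],P[...,1],P[...,2]
C=np.array([.7669,-.1405]); ey=np.array([-ex[1],ex[0]]); L=(P[...,:2]-C)@np.c_[ex,ey]*1000
m=(abs(Z-.137)<.0045)&(abs(L[...,0]+98)<25)&(abs(L[...,1])<100); print("door top local x",np.percentile(L[...,0][m],[1,50,99]),m.sum())
m=(abs(Z-.120)<.01)&(L[...,0]<-115)&(L[...,0]>-160)&(abs(L[...,1])<40); print("handle local x",np.percentile(L[...,0][m],[5,50,95]) if m.any() else None)
im=cv2.imread("pics/t14.png"); cv2.imwrite("pics/t14c.png",cv2.resize(im[115:315,130:450],None,fx=2.4,fy=2.4,interpolation=cv2.INTER_CUBIC))
print(r.get_t(),np.round(r.get_force(),2))
```

```text
door top local x [-106.92834166  -97.94207898  -77.69322058] 586
handle local x [-146.5459688  -142.23852927 -131.45463077]
52.8 [0.16 0.21 0.73]
```

View pics/t14c.png

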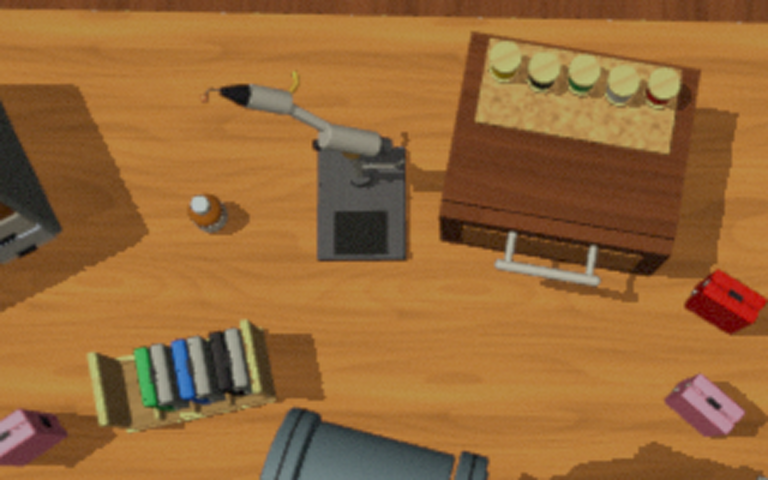

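View pics/s14.png

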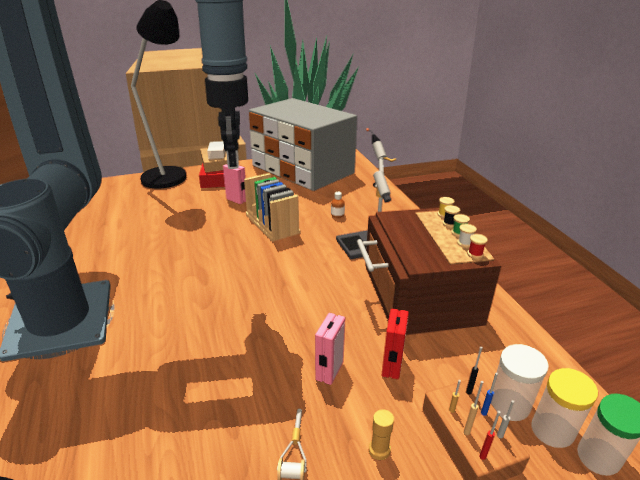

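The door's top is centred at local x = -97.9 mm, against -98 when shut. The other boxes stand in the rack and the arm is clear, so I'm handing in.

Run:
```python
from h import *
r.close_job(); print(r.get_t())
```

```text
the job is handed in; nothing more can be done
the job is handed in; nothing more can be done
```

The orange box is in the cupboard's empty bay and the door is shut. I handed the job in after about 53 s of the 72 s allowed.

**What I did:**
- I pressed the hook to its stop with the closed fingertips and drew the door out to about 0.145 m.
- I lifted the orange box by its narrow edges and stood it on the bench. I then regrasped it by its 32 mm faces and set it on the bay floor under force control.
- I opened the jaws part way, retreated, and pushed the door shut by the handle.

**Last checks:**
- **Box:** before closing it stood about 1 mm off the bay centre and 0.1° off in yaw, with its top at 121 mm. That fits standing on the bay floor.
- **Door:** its top is centred 97.9 mm in front of the cupboard's middle, against 98 mm when fully shut. The push ended on a hard stop at 27 N, and the arm was clear with no force on it.
- **Other things:** in the last pictures the rack boxes were upright and nothing else looked moved.

**Not confirmed:**
- **Hook and box with the door shut:** neither can be seen. I never saw the roughly 5 N ramp resistance of the hook in the stepped force readings, so I take the hook to have caught only because the door closed fully.
- **Camera disagreement:** the top and wrist cameras differed by about 3 mm. I averaged the two, then corrected the box's position from a wrist-camera view over the bay.

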